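# Weld bench start-up: press the gas, coolant and arc pads in order

### The job

Get the weld bench ready by pressing its palm pads with the fingertips, lightly, in this order: the blue gas pad, then the green coolant pad, then the yellow arc pad. Each pad stays in by itself once it is pushed most of the way down; do not ram it against its stop. Leave the red stop pad alone, do not pick up or shove any unit, disturb nothing else on the bench, and finish with the hand clear.

Things in the scene. Friction and masses are not known exactly. Their poses are not given: they have to be found in the camera images.
- gas: brass-coloured (golden orange) gas valve block with a round white-faced gauge on its front; a loose unit of about 0.9 kg on a rubber foot, 80 mm (its x) by 100 mm (its y) and 75 mm tall without the pad. Origin at the centre of its underside, z up, front to its -x. The blue pad stands on top, on the axis through the origin.
- gas_face (a point): centre of the top face of the blue pad, a round flat disc 40 mm across and 8 mm thick on a stem, in the middle of the unit's top; the point moves with the pad. Fully out it is 99 mm above the table; all else of the unit is lower than the pad even when the pad is in.
- gas_pad (a joint): travel of the blue pad, m: 0 fully out, 0.012 at its hard stop, grows as it is pressed straight down. It starts at 0 to 0.0015. A steady 3 N moves it (a little more when pressed faster), it has no spring and stays where it is left; it counts as in from 0.005, so 0.007 to 0.010 is a good press.
- coolant: white plastic coolant flow monitor with a clear sight tube on its front; a loose unit of about 0.9 kg on a rubber foot, 80 mm (its x) by 100 mm (its y) and 95 mm tall without the pad. Origin at the centre of its underside, z up, front to its -x. The green pad stands on top, on the axis through the origin.
- coolant_face (a point): centre of the top face of the green pad, a round flat disc 40 mm across and 8 mm thick on a stem, in the middle of the unit's top; the point moves with the pad. Fully out it is 119 mm above the table; all else of the unit is lower than the pad even when the pad is in.
- coolant_pad (a joint): travel of the green pad, m: 0 fully out, 0.012 at its hard stop, grows as it is pressed straight down. It starts at 0 to 0.0015. A steady 3 N moves it (a little more when pressed faster), it has no spring and stays where it is left; it counts as in from 0.005, so 0.007 to 0.010 is a good press.
- arc: grey painted arc-enable box with an amber lamp on its front; a loose unit of about 0.9 kg on a rubber foot, 80 mm (its x) by 100 mm (its y) and 85 mm tall without the pad. Origin at the centre of its underside, z up, front to its -x. The yellow pad stands on top, on the axis through the origin.
- arc_face (a point): centre of the top face of the yellow pad, a round flat disc 40 mm across and 8 mm thick on a stem, in the middle of the unit's top; the point moves with the pad. Fully out it is 109 mm above the table; all else of the unit is lower than the pad even when the pad is in.
- arc_pad (a joint): travel of the yellow pad, m: 0 fully out, 0.012 at its hard stop, grows as it is pressed straight down. It starts at 0 to 0.0015. A steady 3 N moves it (a little more when pressed faster), it has no spring and stays where it is left; it counts as in from 0.005, so 0.007 to 0.010 is a good press.
- stop: dark steel stop box with a yellow stripe on its front; a loose unit of about 0.9 kg on a rubber foot, 80 mm (its x) by 100 mm (its y) and 65 mm tall without the pad. Origin at the centre of its underside, z up, front to its -x. The red pad stands on top, on the axis through the origin.
- stop_face (a point): centre of the top face of the red pad, a round flat disc 40 mm across and 8 mm thick on a stem, in the middle of the unit's top; the point moves with the pad. Fully out it is 89 mm above the table; all else of the unit is lower than the pad even when the pad is in.
- stop_pad (a joint): travel of the red pad, m: 0 fully out, 0.012 at its hard stop, grows as it is pressed straight down. Not to be pressed; it starts at 0 to 0.0015.
- roller_a: black gate-roller bracket, 60 (its x) by 50 mm, 64 mm tall, with a dark steel grooved wheel; loose, 0.35 kg, origin at the centre of its underside; bystander on the table
- roller_b: black gate-roller bracket, 60 (its x) by 50 mm, 64 mm tall, with a dark steel grooved wheel; loose, 0.35 kg, origin at the centre of its underside; bystander on the table
- roller_c: black gate-roller bracket, 60 (its x) by 50 mm, 64 mm tall, with a dark steel grooved wheel; loose, 0.35 kg, origin at the centre of its underside; bystander on a yellow notepad
- tape: yellow and black tape measure, 70 x 42 x 70 mm tall, loose bystander, origin at the centre of its underside
- clamp: steel C-clamp lying flat, about 115 x 150 x 14 mm, loose bystander, origin near the middle of its underside
- spray: spray can, 54 mm across, 150 mm tall, red cap, loose bystander, origin at the centre of its underside
- hammer: hammer lying flat, loose bystander beyond the work, origin on its underside
Not all that is in view belongs to the job. What is shaped like the stop but purple is not meant.

How it is judged:
By the outcome, as a careful person would: the job done as asked, in the order asked, and still so for the second after the job is handed in, with the robot touching nothing.
It also fails if it takes over 61 s, if anything falls off the work surface, if the arm or the gripper's body presses on something with over 40 N, if the wrist force passes 120 N, or if a joint passes its speed limit or range.

### The arm

A 6-joint arm with a two-finger parallel gripper is mounted at the origin on the work surface. World frame = base frame: x ahead of the robot, y to its left, z up, the work surface at z = 0. Lengths are in m, angles in degrees, forces in N, time in s.
With the tool pointing down it reaches from about 0.4 to 0.825 m from the base axis. Payload 7 kg.
Tool frame: the origin (TCP) lies at the centre of the arm's flange, where the gripper is bolted on; the fingertips stand 178 mm ahead of it and the grasp point (between the pads) lies 159 mm ahead of it (r.tips_ahead is the z of the fingertips in the tool frame, in m); z points along the fingers, y is the line along which they close (so a half turn about z gives the same grasp; the last joint's range is limited). The gripper opens to 88 mm and grips with 3 to 60 N. Pads are 19 mm wide; open, the fingers measure 130 mm over their backs; the gripper's body (78 mm by 193 mm) begins 47 mm behind the grasp point.
Start: joints at [84.746, 20.546, 0.682, 0, -70.136, -16.507], TCP at [0.25, 0.627, 0.405] pointing down, gripper open.
Joint ranges: [-176.03, 176.03], [-82.01, 121.73], [-58.28, 71.71], [-173.87, 95.51], [-174.79, -0.11], [-173.66, 173.66]. Speed limits (degrees/s): [136.94, 136.94, 172.46, 180, 180, 180].

### API

Orientations are given as [roll, pitch, yaw] about the fixed x, y, z axes, in that order (R = Rz(yaw) Ry(pitch) Rx(roll)).
In Python, from plant import r gives the robot as it stands. The module is installed in compiled form; this text tells all that it offers.
- The arm moves only by the shell command python3 -m pendant 'ROWS' [FORCE]. ROWS is JSON, a list that holds one entry, the list of rows, each a list of 7 numbers: the shift along the tool's x, y, z in m, then the turn, a rotation vector about the tool's x, y, z in degrees, then the gripper command: -1 is shut, 1 is fully open, values between are in proportion. A call has 1 to 5 rows; each row is the pose to reach, as a shift and turn from the pose commanded when the call began, along the tool's axes at that moment; what a row does not reach only later rows make up. A row lasts 1/10 s, in which the tool goes at most 50 mm and 8.59 degrees, less where a joint would pass 70% of its speed; a pose out of reach is approached as far as the arm can. A call with a gripper value outside its range is refused whole. The fingers move at their own pace and stop on an object; FORCE is the grip in N (left out, the last holds). Time passes only in rows, so rows that repeat a pose let the fingers close. It gives the time, the measured TCP pose, the force, the opening and the grip force at its end, in the units of the state.
- r.get_state(): the state, without advancing time (a new reading comes with each control period).
- r.capture(name): name is "side" or "top"; returns the picture (384x512x3 uint8, red, green, blue); there is no depth.
- r.camera_params(name): a dict with "fx", "fy", "cx", "cy" (pixels), "R" (3x3) and "t" (3): a world point X has camera coordinates R X + t. Camera axes: x right, y down, z forward; pixel columns grow to the right and rows downward; lengths in m; the calibration is good to about 2 mm. A picture is of the moment at which its call begins. camera_params takes no time and is no camera call.
- r.close_job(): hands the job in; it is judged then, once.
The state is a dict: "time_s": time; "joints": joint angles; "qd": joint speeds; "joint_torque": joint torques, N m; "tcp_pos": TCP position; "eef_rot": TCP orientation; "contact_force": force on the tool from outside, world axes, zero at the start; "moment": the same for the moment, N m; "gripper_width": finger opening in m; "gripper_force": force on a finger pad.
Only numpy, scipy, OpenCV 4.12 (cv2) and the standard library are available. Lean on these libraries where they do the work, as an engineer would, in place of code of your own. Each camera call takes 0.05 s, during which the arm holds its last target. There are 200 camera calls.

## Working session

There is one attempt and no reset: what is moved stays moved. The work goes in short steps, Python scripts to look and compute and a shell command to move; the robot and the scene stay as the last step left them, time stands still between calls to the robot, and variables do not carry over. Pictures are saved under pics/ and viewed, at most 10 in all, crops included, and the job is handed in when it is done.

```bash
mkdir -p pics
python3 - <<'E'
from plant import r
import cv2
for n in("side","top"):
    im=r.capture(n); cv2.imwrite(f"pics/{n}0.png",im[:,:,::-1])
    p=r.camera_params(n); print(n,p)
s=r.get_state(); print(s)
E
```

```text
side {'fx': 408.24313056243506, 'fy': 408.24313056243506, 'cx': 252.24540422177722, 'cy': 193.968218250285, 'R': array([[ 0.68740356, -0.72623805, -0.00739135],
       [-0.44149076, -0.40975857, -0.79823795],
       [ 0.57668211,  0.55197482, -0.60229689]]), 't': array([-0.43469827,  0.27092027,  1.27513865])}
top {'fx': 411.8339679364564, 'fy': 411.8339679364564, 'cx': 256.44201512673743, 'cy': 195.28762646005362, 'R': array([[-1.55542508e-04, -9.99912741e-01, -1.32093175e-02],
       [-9.97234243e-01,  1.13684883e-03, -7.43140069e-02],
       [ 7.43225393e-02,  1.31612248e-02, -9.97147402e-01]]), 't': array([-0.0920343 ,  0.52192595,  1.31232777])}
{'time_s': 0.1, 'joints': array([ 8.47454607e+01,  2.05881096e+01,  6.38797961e-01, -1.94136898e-02,
       -7.01357956e+01, -1.65055927e+01]), 'qd': array([-0.01202782, -0.11428562,  0.09138635,  0.06531697,  0.07594317,
       -0.03881386]), 'joint_torque': array([-1.97691967e-03, -5.84167707e+01,  2.93752849e+01,  7.01564357e+00,
        1.01602566e-02, -4.55599275e-05]), 'tcp_pos': array([0.25018436, 0.62673524, 0.4038004 ]), 'eef_rot': array([ 1.79913214e+02, -6.68324820e-03, -2.17667371e+01]), 'contact_force': array([0.43382869, 1.08873983, 0.02893604]), 'moment': array([-0.00238328, -0.006951  ,  0.04812537]), 'gripper_force': 0.0, 'gripper_width': 0.08784359026115912}
```

View pics/top0.png

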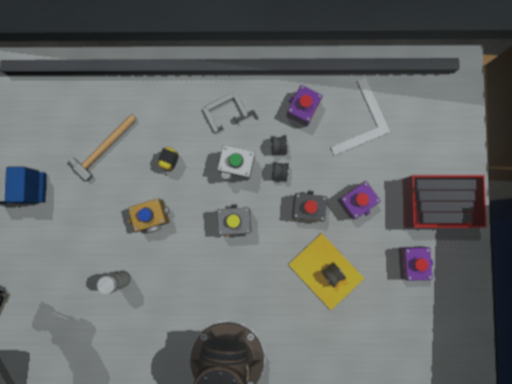

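View pics/side0.png

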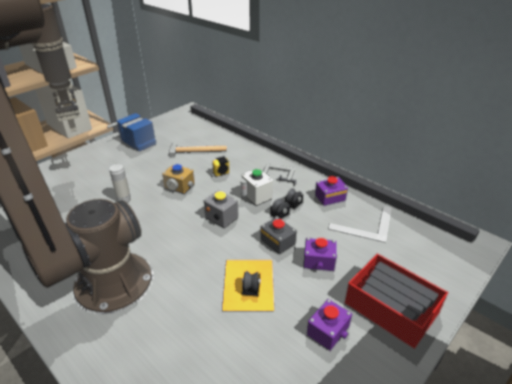

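```bash
cat > v.py <<'E'
from plant import r
import cv2,numpy as np
H={'gas':((100,130),.099,(145,215),(178,169)),'coolant':((50,80),.119,(235,160),(257,174)),'arc':((24,34),.109,(233,221),(220,196))}
def ray(n,uv):
    p=r.camera_params(n);R,t=p['R'],p['t']
    d=R.T@np.array([(uv[0]-p['cx'])/p['fx'],(uv[1]-p['cy'])/p['fy'],1]);return -R.T@t,d
def plane(n,uv,z):
    o,d=ray(n,uv);return o+d*(z-o[2])/d[2]
def blob(im,hr,c,w=16):
    h=cv2.cvtColor(im,cv2.COLOR_RGB2HSV);m=cv2.inRange(h,(hr[0],120,60),(hr[1],255,255))
    k=np.zeros_like(m);k[c[1]-w:c[1]+w,c[0]-w:c[0]+w]=255;m&=k
    n,_,st,ce=cv2.connectedComponentsWithStats(m)
    i=1+np.argmax(st[1:,4]);return ce[i],st[i]
E
python3 - <<'E'
from v import *
ims={n:cv2.imread(f'pics/{n}0.png')[:,:,::-1].copy() for n in('top','side')}
for k,(hr,z,ct,cs) in H.items():
    a,sa=blob(ims['top'],hr,ct);b,sb=blob(ims['side'],hr,cs)
    o1,d1=ray('top',a);o2,d2=ray('side',b)
    s=np.linalg.lstsq(np.c_[d1,-d2],o2-o1,rcond=None)[0]
    p1=o1+s[0]*d1;p2=o2+s[1]*d2
    P=plane('top',a,z)
    print(k,a.round(1),sa[2:],b.round(1),sb[2:],'top-plane',P.round(4),'side-plane',plane('side',b,z).round(4),'tri',((p1+p2)/2).round(4),'gap',np.linalg.norm(p1-p2).round(4),'reach',np.hypot(*P[:2]).round(3))
c=np.hstack([cv2.resize(ims['top'][130:250,110:270],(400,300)),cv2.resize(ims['side'][130:250,150:310],(400,300))])
cv2.imwrite('pics/crop.png',c[:,:,::-1])
E
```

```text
gas [144.2 214.6] [ 13  12 126] [176.7 167.4] [ 8  6 39] top-plane [0.4576 0.2475 0.099 ] side-plane [0.4514 0.2368 0.099 ] tri [0.4586 0.2494 0.09  ] gap 0.0021 reach 0.52
coolant [235.  159.6] [ 11  12 102] [256.3 172.6] [ 8  6 38] top-plane [ 0.6222 -0.0292  0.119 ] side-plane [ 0.616 -0.038  0.119] tri [ 0.6241 -0.0292  0.1109] gap 0.0017 reach 0.623
arc [232.8 220.7] [ 13  13 136] [219.5 195.6] [10  8 66] top-plane [ 0.4386 -0.0226  0.109 ] side-plane [ 0.4324 -0.0312  0.109 ] tri [ 0.4391 -0.0224  0.1007] gap 0.0011 reach 0.439
```

View pics/crop.png

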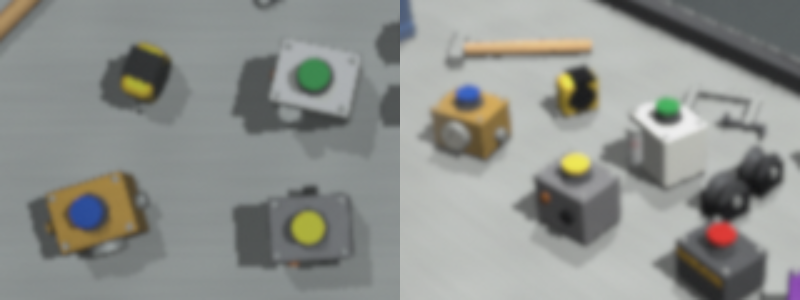

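The targets are gas at top (144,215), blue on orange; coolant at (235,160), green on white; and arc at (233,221), yellow on grey. The blue bin, yellow notepad and purple boxes don't match, and the crop confirms this. Next I shut the gripper and move above gas at the current height.

```bash
python3 -m pendant '[[[0.033,0.028,0,0,0,0,-1],[0.067,0.055,0,0,0,0,-1],[0.1,0.083,0,0,0,0,-1],[0.133,0.11,0,0,0,0,-1],[0.167,0.138,0,0,0,0,-1]]]' 10 && python3 -m pendant '[[[0.033,0.028,0,0,0,0,-1],[0.067,0.055,0,0,0,0,-1],[0.1,0.083,0,0,0,0,-1],[0.133,0.11,0,0,0,0,-1],[0.1665,0.1375,0,0,0,0,-1]]]' && python3 -m pendant '[[[0,0,0.03,0,0,0,-1],[0,0,0.06,0,0,0,-1],[0,0,0.085,0,0,0,-1],[0,0,0.085,0,0,0,-1],[0,0,0.085,0,0,0,-1]]]'
python3 - <<'E'
from v import *
print(r.get_state())
im={n:r.capture(n) for n in('top','side')}
c=np.hstack([cv2.resize(im['top'][140:260,70:230],(400,300)),cv2.resize(im['side'][100:220,110:270],(400,300))])
cv2.imwrite('pics/g1.png',c[:,:,::-1])
E
```

```text
time_s: 0.6
tcp_pos: [0.3546, 0.4352, 0.4044]
eef_rot: [180.0, 0.0, -21.7]
contact_force: [0.7, -0.7, 0.1]
gripper_width: 0.0531
gripper_force: 0.0
time_s: 1.1
tcp_pos: [0.4582, 0.2456, 0.4046]
eef_rot: [180.0, 0.0, -21.7]
contact_force: [0.7, -0.0, 0.1]
gripper_width: 0.0134
gripper_force: 0.0
time_s: 1.6
tcp_pos: [0.458, 0.2475, 0.3199]
eef_rot: [179.9, -0.0, -21.7]
contact_force: [0.5, -0.3, 0.9]
gripper_width: 0.0002
gripper_force: 0.0
{'time_s': 1.6, 'joints': array([ 5.00113692e+01,  1.03283945e+01, -2.54215598e+01,  2.88064135e-02,
       -5.43070462e+01,  1.82303716e+01]), 'qd': array([ 0.20466725, -1.22502107,  1.53834036,  0.42457732, -0.0839793 ,
       -0.02110266]), 'joint_torque': array([-1.99839631e-01, -3.84863770e+01,  2.39604038e+01,  5.66281870e+00,
        1.11055935e-01, -2.26482603e-03]), 'tcp_pos': array([0.45802687, 0.24748977, 0.31993139]), 'eef_rot': array([ 1.79938544e+02, -4.37208960e-03, -2.17414384e+01]), 'contact_force': array([ 0.45170271, -0.30703131,  0.92437816]), 'moment': array([ 0.03342663, -0.04057216,  0.00793091]), 'gripper_force': 0.0, 'gripper_width': 0.00024156501389604646}
```

View pics/g1.png

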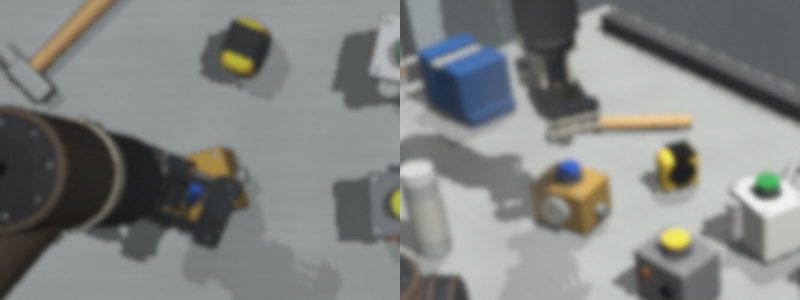

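The picture shows the closed tips (side crop 568,135) straight above the blue pad (568,168). Now down to just above the face.

```bash
python3 -m pendant '[[[0,0,0.02,0,0,0,-1],[0,0,0.038,0,0,0,-1],[0,0,0.038,0,0,0,-1],[0,0,0.038,0,0,0,-1],[0,0,0.038,0,0,0,-1]]]' && python3 -m pendant '[[[0,0,0.0015,0,0,0,-1],[0,0,0.003,0,0,0,-1],[0,0,0.0045,0,0,0,-1],[0,0,0.006,0,0,0,-1],[0,0,0.0075,0,0,0,-1]]]'
```

```text
time_s: 2.2
tcp_pos: [0.4583, 0.2479, 0.2832]
eef_rot: [-179.9, -0.1, -21.7]
contact_force: [0.1, -1.1, 1.0]
gripper_width: 0.0004
gripper_force: 0.0
time_s: 2.7
tcp_pos: [0.4579, 0.2474, 0.2743]
eef_rot: [-180.0, -0.0, -21.8]
contact_force: [-0.9, -0.2, 2.8]
gripper_width: 0.0005
gripper_force: 1.6
```

```bash
python3 -m pendant '[[[0,0,0.0015,0,0,0,-1],[0,0,0.003,0,0,0,-1],[0,0,0.0045,0,0,0,-1],[0,0,0.006,0,0,0,-1],[0,0,0.006,0,0,0,-1]]]'
```

```text
time_s: 3.2
tcp_pos: [0.4579, 0.2474, 0.2679]
eef_rot: [180.0, 0.0, -21.8]
contact_force: [-0.0, -0.3, 0.2]
gripper_width: 0.0004
gripper_force: 0.1
```

Gas travel comes out at about 8.5 mm, with no spike in force. Now retreat and go over coolant.

```bash
python3 -m pendant '[[[0,0,-0.01,0,0,0,-1],[0,0,-0.04,0,0,0,-1],[0,0,-0.07,0,0,0,-1],[0,0,-0.1,0,0,0,-1],[0,0,-0.1,0,0,0,-1]]]' && python3 -m pendant '[[[0.032,0.0245,0,0,0,0,-1],[0.064,0.049,0,0,0,0,-1],[0.096,0.0735,0,0,0,0,-1],[0.128,0.098,0,0,0,0,-1],[0.16,0.1225,0,0,0,0,-1]]]' && python3 -m pendant '[[[0.032,0.0245,0,0,0,0,-1],[0.064,0.049,0,0,0,0,-1],[0.0955,0.0735,0,0,0,0,-1],[0.0955,0.0735,0,0,0,0,-1],[0.0955,0.0735,0.02,0,0,0,-1]]]'
python3 - <<'E'
from v import *
print(r.get_state()['tcp_pos'])
im={n:r.capture(n) for n in('top','side')}
b,s=blob(im['side'],H['gas'][0],H['gas'][3]);print('gas side',b,s[2:])
c=np.hstack([cv2.resize(im['top'][110:260,100:300],(400,300)),cv2.resize(im['side'][100:220,150:310],(400,300))])
cv2.imwrite('pics/c1.png',c[:,:,::-1])
E
```

```text
time_s: 3.7
tcp_pos: [0.4588, 0.248, 0.3731]
eef_rot: [-179.6, -0.2, -21.7]
contact_force: [-0.9, 0.7, 0.3]
gripper_width: 0.0005
gripper_force: 0.0
time_s: 4.2
tcp_pos: [0.5615, 0.0728, 0.3684]
eef_rot: [-180.0, 0.0, -21.7]
contact_force: [1.5, 1.1, 0.4]
gripper_width: 0.0006
gripper_force: 0.0
time_s: 4.7
tcp_pos: [0.6236, -0.0307, 0.3501]
eef_rot: [-179.9, -0.2, -21.9]
contact_force: [0.3, -0.4, -0.5]
gripper_width: 0.0007
gripper_force: 0.0
[ 0.6235802  -0.03066959  0.35006239]
gas side [177.07692308 168.8974359 ] [ 9  6 39]
```

View pics/c1.png

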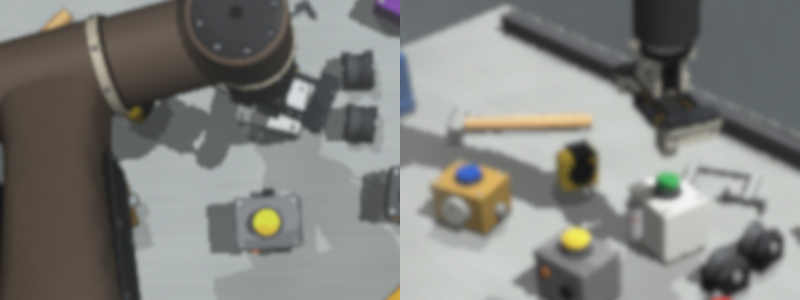

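Closed tips (side crop ~668,148) are above the green pad (668,181), and the blue pad is visibly lower. Now pressing coolant, total descent 60 mm.

```bash
python3 -c "from plant import r;print(r.tips_ahead)"; python3 -m pendant '[[[0,0,0.02,0,0,0,-1],[0,0,0.038,0,0,0,-1],[0,0,0.047,0,0,0,-1],[0,0,0.047,0,0,0,-1],[0,0,0.047,0,0,0,-1]]]' && python3 -m pendant '[[[0,0,0.0015,0,0,0,-1],[0,0,0.003,0,0,0,-1],[0,0,0.0045,0,0,0,-1],[0,0,0.006,0,0,0,-1],[0,0,0.0075,0,0,0,-1]]]'
```

```text
0.1781
time_s: 5.3
tcp_pos: [0.6228, -0.0291, 0.302]
eef_rot: [-180.0, -0.0, -21.7]
contact_force: [-0.2, -0.1, 0.8]
gripper_width: 0.0005
gripper_force: 0.0
time_s: 5.8
tcp_pos: [0.6226, -0.0294, 0.2941]
eef_rot: [-180.0, -0.0, -21.8]
contact_force: [-1.0, 1.3, 3.8]
gripper_width: 0.0004
gripper_force: 1.6
```

```bash
python3 -m pendant '[[[0,0,0.0015,0,0,0,-1],[0,0,0.003,0,0,0,-1],[0,0,0.0045,0,0,0,-1],[0,0,0.0057,0,0,0,-1],[0,0,0.0057,0,0,0,-1]]]' && python3 -m pendant '[[[0,0,-0.01,0,0,0,-1],[0,0,-0.04,0,0,0,-1],[0,0,-0.07,0,0,0,-1],[0,0,-0.08,0,0,0,-1],[0,0,-0.08,0,0,0,-1]]]'
```

```text
time_s: 6.3
tcp_pos: [0.6226, -0.0294, 0.2877]
eef_rot: [-180.0, -0.0, -21.8]
contact_force: [0.8, -1.1, 1.0]
gripper_width: 0.0007
gripper_force: 0.6
time_s: 6.8
tcp_pos: [0.6227, -0.0294, 0.3701]
eef_rot: [-179.9, -0.2, -21.8]
contact_force: [0.1, -0.4, -0.2]
gripper_width: 0.0004
gripper_force: 0.0
```

Coolant travel is about 9 mm. Next, over to arc.

```bash
python3 -m pendant '[[[-0.043,0.0155,0,0,0,0,-1],[-0.086,0.031,0,0,0,0,-1],[-0.129,0.0465,0,0,0,0,-1],[-0.173,0.062,0,0,0,0,-1],[-0.173,0.062,0.02,0,0,0,-1]]]'
python3 - <<'E'
from v import *
print(r.get_state()['tcp_pos'])
im={n:r.capture(n) for n in('top','side')}
for k in('gas','coolant'):
    b,s=blob(im['side'],H[k][0],H[k][3]);print(k,'side',b,s[2:])
c=np.hstack([cv2.resize(im['top'][110:260,100:300],(400,300)),cv2.resize(im['side'][110:230,150:310],(400,300))])
cv2.imwrite('pics/a1.png',c[:,:,::-1])
E
```

```text
time_s: 7.3
tcp_pos: [0.4342, -0.0236, 0.3492]
eef_rot: [-179.8, -0.1, -21.7]
contact_force: [1.5, 0.2, 1.0]
gripper_width: 0.0005
gripper_force: 0.0
[ 0.43420699 -0.02363863  0.3491974 ]
gas side [177.32352941 168.97058824] [ 8  5 34]
coolant side [256.5        174.88235294] [ 8  5 34]
```

View pics/a1.png

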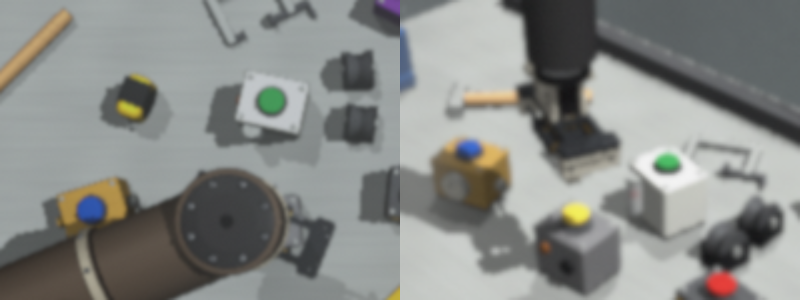

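Tips (side crop 576,178) are above the yellow pad (576,213), and the green pad is in. Pressing arc.

```bash
python3 -m pendant '[[[0,0,0.02,0,0,0,-1],[0,0,0.04,0,0,0,-1],[0,0,0.056,0,0,0,-1],[0,0,0.056,0,0,0,-1],[0,0,0.056,0,0,0,-1]]]' && python3 -m pendant '[[[0,0,0.0015,0,0,0,-1],[0,0,0.003,0,0,0,-1],[0,0,0.0045,0,0,0,-1],[0,0,0.006,0,0,0,-1],[0,0,0.0075,0,0,0,-1]]]'
```

```text
time_s: 7.9
tcp_pos: [0.4395, -0.0228, 0.2918]
eef_rot: [179.9, 0.1, -21.8]
contact_force: [-0.8, -0.0, 0.5]
gripper_width: 0.0005
gripper_force: 0.0
time_s: 8.4
tcp_pos: [0.439, -0.0228, 0.2848]
eef_rot: [-180.0, -0.0, -21.7]
contact_force: [-0.7, 0.6, 3.1]
gripper_width: 0.0002
gripper_force: 1.6
```

```bash
python3 -m pendant '[[[0,0,0.0015,0,0,0,-1],[0,0,0.003,0,0,0,-1],[0,0,0.0045,0,0,0,-1],[0,0,0.0062,0,0,0,-1],[0,0,0.0062,0,0,0,-1]]]' && python3 -m pendant '[[[0,0,-0.01,0,0,0,-1],[0,0,-0.04,0,0,0,-1],[0,0,-0.08,0,0,0,-1],[0,0,-0.12,0,0,0,-1],[0,0,-0.12,0,0,0,-1]]]'
python3 - <<'E'
from v import *
im={n:r.capture(n) for n in('top','side')}
for k in H:
    b,s=blob(im['side'],H[k][0],H[k][3]);print(k,'side',b,s[2:])
c=np.hstack([cv2.resize(im['top'],(400,300)),cv2.resize(im['side'][110:230,150:310],(400,300))])
cv2.imwrite('pics/end.png',c[:,:,::-1])
E
```

```text
time_s: 8.9
tcp_pos: [0.4389, -0.0228, 0.278]
eef_rot: [180.0, 0.0, -21.8]
contact_force: [1.4, -0.1, 1.9]
gripper_width: 0.0004
gripper_force: 0.4
time_s: 9.4
tcp_pos: [0.44, -0.0227, 0.4042]
eef_rot: [-179.7, -0.4, -21.7]
contact_force: [0.3, 0.6, -0.0]
gripper_width: 0.0003
gripper_force: 0.0
gas side [177.41666667 169.11111111] [ 8  6 36]
coolant side [256.5        174.88235294] [ 8  5 34]
arc side [219.84285714 197.41428571] [11  8 70]
```

View pics/end.png

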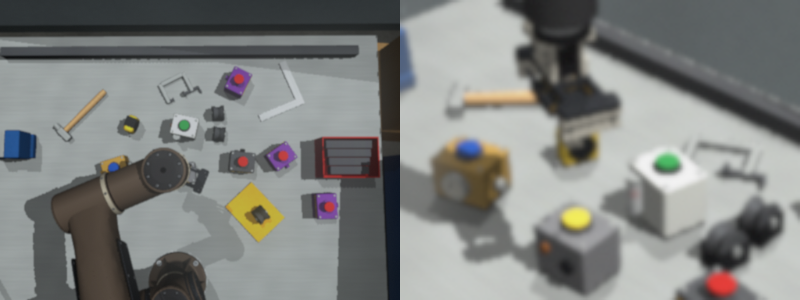

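All three pads sit lower (each blob down about 2 px in the side view), nothing else in view has shifted, and the hand is clear.

```bash
python3 -c "from plant import r;print(r.close_job())"
```

```text
the job is handed in; nothing more can be done
None
```

I pressed the blue gas, green coolant and yellow arc pads in that order, each about 8.5–9 mm in at about 4 N or less. The red stop pad was not touched, nothing else in view shifted, the hand is clear, and the job was handed in at about 9.5 s.

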